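Lock the tube mixer's carrier

TASK

Lock the tube carrier on the mixer: take the upright tab on the spring plunger, press the plunger down until you feel it seat, without forcing it, then while holding it down slide the keeper fully home under the catch and let go, so that the plunger stays trapped. Leave everything else on the bench where it is.

Things in the scene. Friction and masses are not known exactly. Their poses are not given: they have to be found in the camera images.
- mixer: fixed tube mixer: low white base 190 x 240 mm, 45 mm high, a rack of capped tubes along its -x side (top 136 mm up, centre line 98 mm from the plunger axis). Origin on the table under the plunger axis; z up; +y is the way the keeper slides to lock. The grey plunger housing on it is 50 x 50 mm, top at 72 mm.
- catch_post (a point): point on the grey block (top 70 mm up) 72 mm along mixer +y from the plunger axis. From it rises the catch, a steel post with a lip 28 mm wide, 6 mm thick, reaching back to the plunger (lip 40 to 66 mm along y from the plunger axis). The height of the lip, and the plunger's seat with it, differs by up to 20 mm from mixer to mixer and is not given.
- plunger: spring plunger, aluminium head 40 x 44 mm carrying the keeper. Origin at the mixer's origin when out; sinks along mixer -z as pressed. Spring: about 4 N at first, 0.2 N more per mm, 1.2 N more per 10 mm/s (damped). After 9 to 29 mm (to be felt) it meets a rubber seat in the housing, 10 N per mm. Over 18 N on seat or catch, besides the spring's force, damages it.
- keeper_nose (a point): middle of the keeper's front end, which goes under the lip; 129 mm above the table when the plunger is out. On the seat the nose's top is 1.5 mm below the lip's underside; it passes only when the plunger is on its seat or within about 1 mm of it; higher up it butts against the lip or rides over it.
- keeper (a joint): slide of the keeper, m: a dark steel bar 68 x 16 x 8 mm in the plunger's head, with an upright tab. 0 = fully back, 0.026 = fully home (end stop), growing along mixer +y; starts at 0 to 0.003. At 0 the nose ends 34 mm from the plunger axis, 6 mm short of the lip. About 2 N of friction; stays where it is left.
- keeper_tab (a point): centre of the top of the keeper's upright tab, the grip for pressing and sliding. Tab 12 mm thick along mixer y, 24 mm wide along x, 44 mm tall; top 177 mm above the table when the plunger is out. Gripped on its two y faces with fingertips 28 mm below its top, the fingers clear the lip by about 8 mm, also when opening.
- jar: bystander: small capped round jar, 44 mm across, 60 mm tall, standing beside the mixer; origin at the centre of its underside; leave alone
- tube_box: bystander: closed cardboard box 62 x 62 x 46 mm, beside the mixer; origin at the centre of its underside; leave alone
- beaker: bystander: glass beaker 70 mm across, 85 mm tall; origin at the centre of its underside; leave alone
- reagent: bystander: bottle 64 mm across, 130 mm tall; origin at the centre of its underside; leave alone
- loose_rack: bystander: white wire rack 76 x 142 mm full of capped tubes, 100 mm tall; origin at the centre of its underside; leave alone
- pipette: bystander: hand pipette lying flat, about 230 mm long, 26 mm wide; origin at the centre of its underside near its middle; leave alone
- tub: bystander: lidded plastic tub 138 x 108 x 57 mm; origin at the centre of its underside; leave alone

How it is judged (in metres and radians):
On the way, in this order (a step that is already met when the one before it is completed fails the run):
1. the plunger is pressed in by more than 7 mm while the keeper is still back (z of plunger in the frame of mixer below -0.007 m and value of joint keeper below 0.008 m), for 0.1 s.
2. the keeper is slid home with the plunger still pressed in (z of plunger in the frame of mixer below -0.005 m and value of joint keeper above 0.018 m), for 0.1 s.
At the end, for the whole second after the job is handed in: the released plunger stays pressed in by more than 5 mm, held by the keeper, which has slid more than 18 of its 26 mm, and both are at rest (all of step 2 and linear speed of plunger below 0.01 m/s and velocity of joint keeper below 0.01 m/s); the robot touches nothing.
It fails at once if the plunger or keeper is forced against the seat or catch with more than 18 N (contact force between plunger and mixer above 18 N).
It fails at once if a bystander is moved by more than 30 mm or tipped over (distance of any of jar, tube_box, beaker, reagent, loose_rack, pipette, tub from where it was at the start of the episode above 0.03 m or angle between any of jar, tube_box, beaker, reagent, loose_rack, pipette, tub's own z axis and vertical above 0.5 rad).
It also fails if it takes over 38 s, if anything falls off the work surface, if the arm or the gripper's body presses on something with over 40 N, if the wrist force passes 120 N, or if a joint passes its speed limit or range.

ROBOT

A 6-joint arm with a two-finger parallel gripper is mounted at the origin on the work surface. World frame = base frame: x ahead of the robot, y to its left, z up, the work surface at z = 0. Lengths are in mm, angles in rad, forces in N, time in s.
With the tool pointing down it reaches from about 350 to 775 mm from the base axis. Payload 7.3 kg.
Tool frame: the origin (TCP) lies at the very end of the fingers, on their centre line; the grasp point (between the pads) lies 19 mm behind it; z points along the fingers, y is the line along which they close (so a half turn about z gives the same grasp; the last joint's range is limited). The gripper opens to 92 mm and grips with 3 to 60 N. Pads are 19 mm wide; open, the fingers measure 130 mm over their backs; the gripper's body (75 mm by 190 mm) begins 47 mm behind the grasp point.
Start: joints at [1.199, 0.342, 1.524, -0, 1.275, -0.146], TCP at [117.524, 511.696, 226.741] pointing down, gripper open.
Joint ranges: [-2.53, 2.53], [-0.77, 2.02], [0.04, 2.7], [-1, 4.14], [0.28, 2.66], [-3.11, 3.11]. Speed limits (rad/s): [2.57, 2.57, 3.14, 3.14, 3.14, 3.14].

INTERFACE

Orientations are given as [roll, pitch, yaw] about the fixed x, y, z axes, in that order (R = Rz(yaw) Ry(pitch) Rx(roll)).
In Python, from plant import get_obs, vision, workorder gives the robot as it stands.
- The arm moves only by the shell command python3 -m pendant 'ROWS' [OPENING]. ROWS is a JSON object of lists of equal length, an entry for each row: "dp": the shift along the tool's x, y, z in m, a list of three; "rotation": the turn, a rotation vector about the tool's x, y, z in rad, a list of three. A call has 1 to 8 rows; each row is the pose to reach, as a shift and turn from the pose commanded when the call began, along the tool's axes at that moment; what a row does not reach only later rows make up. A row lasts 1/8 s, in which the tool goes at most 62.5 mm and 10.7 degrees, less where a joint would pass 70% of its speed; a pose out of reach is approached as far as the arm can. A call with a gripper value outside its range is refused whole. OPENING is the finger opening in m, from 0 to 0.0918, set as the call begins (- or left out, the last holds). The fingers move at their own pace and stop on an object; the grip force is fixed at half the most. Time passes only in rows, so rows that repeat a pose let the fingers close. It gives the time, the measured TCP pose, the force, the opening and the grip force at its end, in the units of the state.
- get_obs(): the state, without advancing time (a new reading comes with each control period).
- vision.capture(name): name is "scene" or "top" or "wrist"; returns a dict with "pixels" (400x640x3 uint8, red, green, blue), "vfov" (degrees; the focal length in pixels is half the picture's height over the tangent of half this angle, whatever the lens; pixels are square), "cx", "cy" (the principal point, pixels), "pose" (4x4, takes a point from camera to world coordinates); the wrist camera has in their place "T_tool_cam" (4x4, takes a point from camera to tool coordinates, whose origin is the TCP and whose axes are the flange's). Camera axes: x right, y up, looking along -z (the intrinsics and any distortion apply to the point x, -y, -z); pixel columns grow to the right and rows downward; lengths in mm; the calibration is good to about 2 mm. The wrist camera is an equidistant fisheye: a pixel r from the principal point sees the ray r / f radians off the axis. A picture is of the moment at which its call begins: read the wrist's pose just before it. There is no depth.
- workorder.close_job(): hands the job in; it is judged then, once.
The state is a dict: "time": time; "joint_positions": joint angles; "dq": joint speeds; "tau": joint torques, N m; "tool_pos": TCP position; "tcp_rot": TCP orientation; "contact_force": force on the tool from outside, world axes, zero at the start; "moment": the same for the moment, N m; "grip_width": finger opening in mm; "finger_force": force on a finger pad.
Only numpy, scipy, OpenCV 4.12 (cv2) and the standard library are available. Lean on these libraries where they do the work, as an engineer would, in place of code of your own. Each camera call takes 0.05 s, during which the arm holds its last target. There are 200 camera calls.

## Working session

There is one attempt and no reset: what is moved stays moved. The work goes in short steps, Python scripts to look and compute and a shell command to move; the robot and the scene stay as the last step left them, time stands still between calls to the robot, and variables do not carry over. Pictures are saved under pics/ and viewed, at most 10 in all, crops included, and the job is handed in when it is done.

```bash
mkdir -p pics
cat > h.py <<'E'
import numpy as np, cv2
from plant import get_obs, vision, workorder
def save(img,name,box=None,s=1):
    if box: img=img[box[1]:box[3],box[0]:box[2]]
    img=cv2.resize(img,None,fx=s,fy=s,interpolation=cv2.INTER_CUBIC)
    cv2.imwrite('pics/'+name,img[:,:,::-1])
def ray(c,u,v):
    f=200/np.tan(np.radians(c['vfov'])/2); d=np.array([(u-c['cx'])/f,-(v-c['cy'])/f,-1])
    P=np.array(c['pose']); return P[:3,3],P[:3,:3]@d
def atz(c,u,v,z):
    o,d=ray(c,u,v); return o+d*(z-o[2])/d[2]
def proj(c,p):
    f=200/np.tan(np.radians(c['vfov'])/2);P=np.array(c['pose']); q=P[:3,:3].T@(np.array(p)-P[:3,3])
    return c['cx']-f*q[0]/q[2], c['cy']+f*q[1]/q[2]
E
python3 - <<'E'
from h import *
import pickle
o=get_obs();print(o)
cs={n:vision.capture(n) for n in('scene','top')}
pickle.dump(cs,open('c.pkl','wb'))
for n,c in cs.items(): save(c['pixels'],n+'.png');print({k:v for k,v in c.items() if k!='pixels'})
E
```

```text
{'time': 0.0, 'joint_positions': array([ 1.19897972e+00,  3.42710115e-01,  1.52500007e+00,  2.43537253e-06,
        1.27537314e+00, -1.46005941e-01]), 'dq': array([-0.0019217 , -0.00063247, -0.0009087 ,  0.00242745, -0.00037329,
       -0.00178356]), 'tau': array([ 1.45920269e-03, -4.31238449e+01, -2.44223267e+01,  7.19418470e-02,
        5.59475936e-02, -1.66351938e-04]), 'tool_pos': array([117.38251188, 511.30753984, 226.05740959]), 'tcp_rot': array([-3.14011818e+00, -2.19178063e-04,  2.91578112e+00]), 'contact_force': array([ 0.31792008,  0.38877829, -1.14207574]), 'moment': array([ 0.04922957, -0.00012834,  0.01748484]), 'finger_force': 0.0, 'grip_width': 91.5379650833603}
{'vfov': 43.809191732657965, 'cx': 324.5607753576664, 'cy': 195.7341202245786, 'pose': array([[ 5.69702458e-01, -6.30858466e-01,  5.26741593e-01,
         1.22504673e+03],
       [ 8.21815711e-01,  4.31347156e-01, -3.72234561e-01,
        -4.75948039e+02],
       [ 7.61883578e-03,  6.44947461e-01,  7.64188933e-01,
         1.14483398e+03],
       [ 0.00000000e+00,  0.00000000e+00,  0.00000000e+00,
         1.00000000e+00]])}
{'vfov': 55.82653662402119, 'cx': 320.7664483292835, 'cy': 199.98385010395916, 'pose': array([[-2.37467248e-02,  9.91592770e-01, -1.27200120e-01,
         4.25090129e+02],
       [-9.99708241e-01, -2.29911152e-02,  7.40543990e-03,
         1.70218377e+01],
       [ 4.41870805e-03,  1.27338863e-01,  9.91849429e-01,
         1.16157669e+03],
       [ 0.00000000e+00,  0.00000000e+00,  0.00000000e+00,
         1.00000000e+00]])}
```

View pics/scene.png

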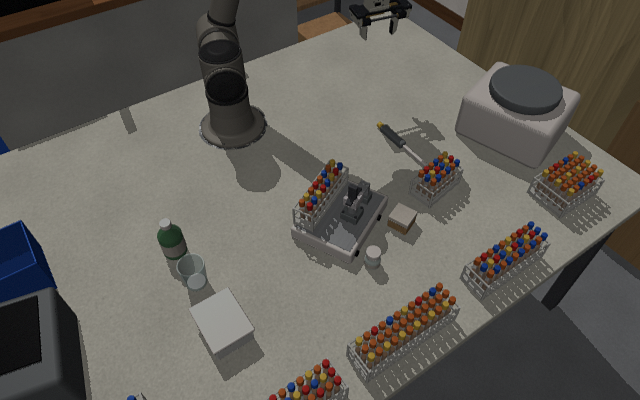

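View pics/top.png

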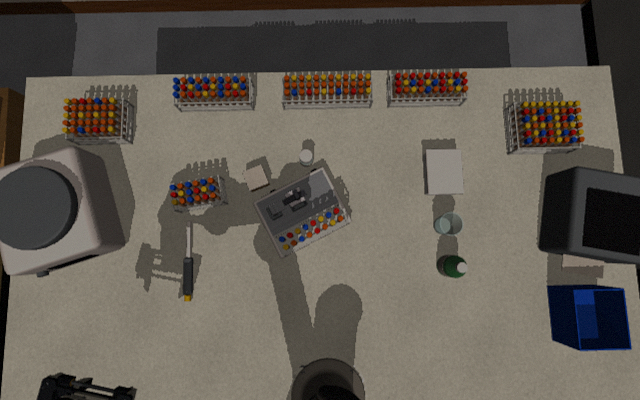

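The scene view shows the mixer near (340,215) with the plunger at about (352,198). The top view shows it near (302,212), with the rack on its robot side. The jar, box and small rack stand beside it. I'll enlarge both views.

Run:
```python
from h import *
import pickle
cs=pickle.load(open('c.pkl','rb'))
a=cs['top']['pixels'][160:260,245:355];b=cs['scene']['pixels'][155:265,290:400]
f=lambda i:cv2.resize(np.clip(i.astype(float)*1.5,0,255).astype('uint8'),None,fx=7,fy=7,interpolation=cv2.INTER_CUBIC)[:600]
A=f(a)
save(A,'a.png');
b=cs['scene']['pixels'][155:235,310:400]
save(f(b),'b.png')
```

```text
(no output)
```

View pics/a.png

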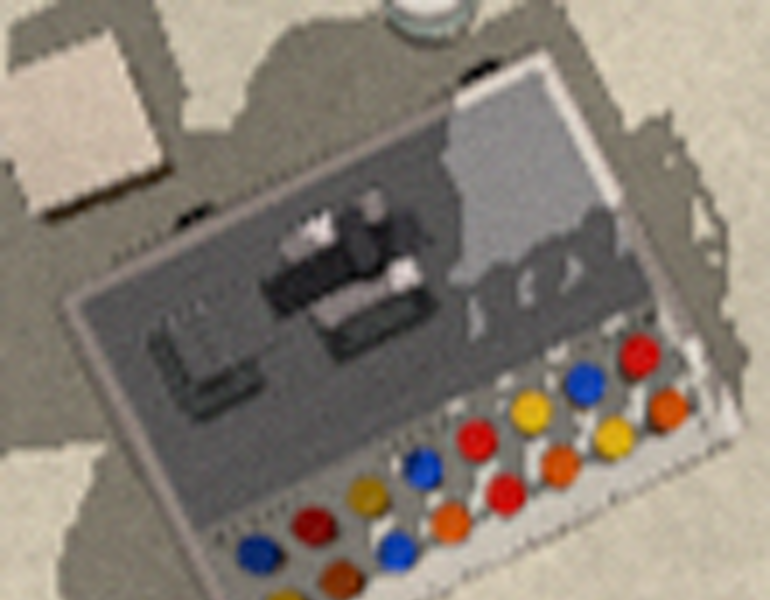

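View pics/b.png

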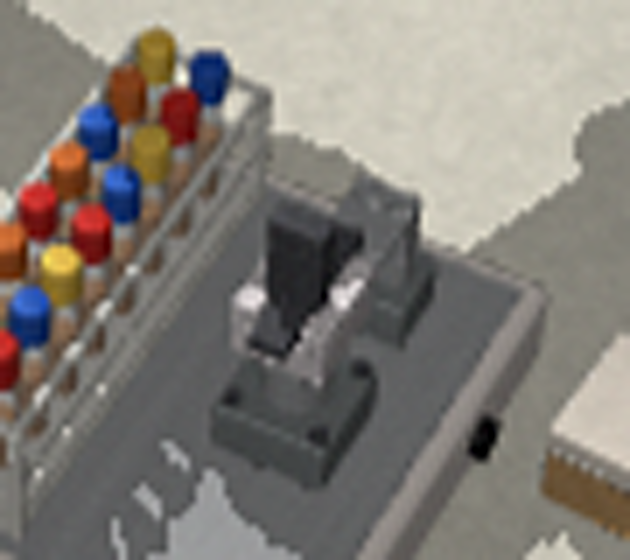

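Run:
```python
from h import *
import pickle
cs=pickle.load(open('c.pkl','rb'))
f=lambda i:cv2.resize((255*np.clip(i/150.,0,1)**.5).astype('uint8'),None,fx=12,fy=12,interpolation=cv2.INTER_CUBIC)
a=cs['top']['pixels'][180:230,265:298];b=cs['scene']['pixels'][178:228,338:371]
save(np.hstack([f(a),f(b)]),'ab.png')
c=cs['top']
C=[atz(c,245+u/7,160+v/7,45) for u,v in((540,58),(70,305))]
print(C,np.linalg.norm(C[0]-C[1]),np.degrees(np.arctan2(*(C[1]-C[0])[[1,0]])))
```

```text
[array([664.5005542,   2.2493188,  45.       ]), array([562.06152868, 204.61134662,  45.        ])] 226.81301606326926 116.84929175892175
```

View pics/ab.png

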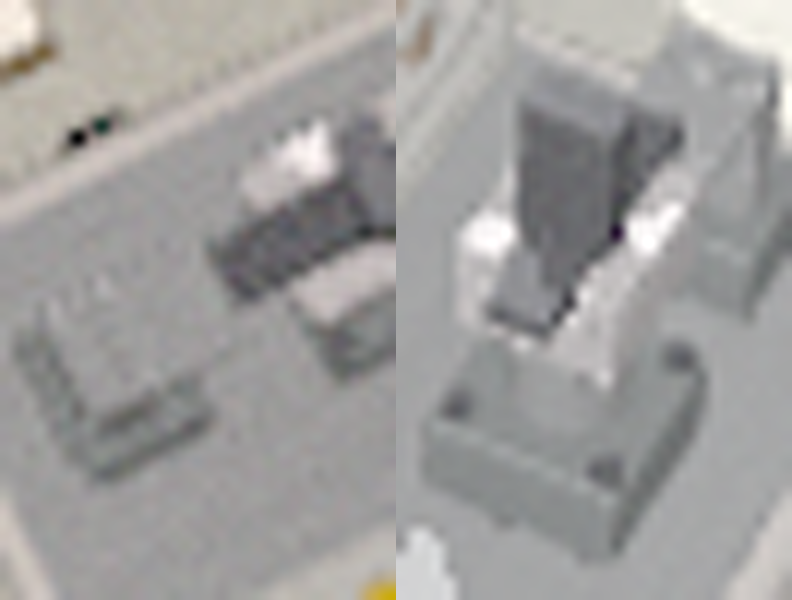

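Run:
```python
from h import *
import pickle
cs=pickle.load(open('c.pkl','rb'));s,t=cs['scene'],cs['top']
print('tab scene',atz(s,353.3,186.2,177))
print('nose top',atz(t,283.75,202.7,131))
p=atz(s,353.3,186.2,177);print(proj(t,p), 'in a.png',(proj(t,p)[0]-245)*7,(proj(t,p)[1]-160)*7)
# housing top corners scene z=72 (crop: left,front,right)
H=[atz(s,338+(u-396)/12,178+v/12,72) for u,v in((425,425),(615,500),(705,370))]
print(H,[np.linalg.norm(H[i]-H[i+1]) for i in(0,1)],'centre',(H[0]+H[2])/2,[np.degrees(np.arctan2(*(H[i+1]-H[i])[[1,0]])) for i in (0,1)])
```

```text
tab scene [573.39305925  75.32561117 177.        ]
nose top [552.09062288 111.22057003 131.        ]
(np.float64(295.6639956201644), np.float64(192.26603459816553)) in a.png 354.647969341151 225.86224218715873
[array([562.21823614,  46.37221657,  72.        ]), array([603.95639951,  69.20315142,  72.        ]), array([585.61006468, 109.03727175,  72.        ])] [np.float64(47.57442451473685), np.float64(43.85595904503422)] centre [573.91415041  77.70474416  72.        ] [np.float64(28.678827862322255), np.float64(114.72930103575676)]
```

```bash
python3 -m pendant '{"dp":[[-0.045,-0.027,-0.010],[-0.090,-0.054,-0.020],[-0.135,-0.081,-0.030],[-0.180,-0.108,-0.040],[-0.225,-0.135,-0.050],[-0.270,-0.161,-0.060],[-0.315,-0.188,-0.070]],"rotation":[[0,0,0],[0,0,0],[0,0,0],[0,0,0],[0,0,0],[0,0,0],[0,0,0]]}'
python3 -m pendant '{"dp":[[-0.045,-0.027,0],[-0.090,-0.054,0],[-0.135,-0.081,0],[-0.180,-0.108,0],[-0.2265,-0.1346,0],[-0.2265,-0.1346,0],[-0.2265,-0.1346,0]],"rotation":[[0,0,-0.14],[0,0,-0.28],[0,0,-0.42],[0,0,-0.56],[0,0,-0.698],[0,0,-0.698],[0,0,-0.698]]}'
python3 - <<'E'
from h import *
import pickle
o=get_obs();c=vision.capture('wrist');pickle.dump((o,c),open('w.pkl','wb'))
print(o['tool_pos'],o['tcp_rot'],o['joint_positions'],o['contact_force'],{k:v for k,v in c.items() if k!='pixels'})
save((255*np.clip(c['pixels']/200.,0,1)**.6).astype('uint8'),'w.png')
E
```

```text
time: 0.98
tool_pos: [383.3, 256.6, 296.9]
tcp_rot: [-3.142, -0.0, 2.916]
contact_force: [-0.0, -0.0, -0.0]
grip_width: 91.6
finger_force: 0.0
time: 1.85
tool_pos: [572.5, 76.3, 296.1]
tcp_rot: [3.14, -0.001, -2.671]
contact_force: [-0.5, -0.6, 1.2]
grip_width: 91.7
finger_force: 0.0
[572.53488697  76.31052241 296.11301994] [ 3.14041218e+00 -1.16996203e-03 -2.67081587e+00] [-4.45570295e-04  4.01696684e-01  1.24356579e+00  5.22069168e-04
  1.49790854e+00 -2.04205642e+00] [-0.54530797 -0.55644669  1.15691955] {'vfov': 65.70646984690485, 'cx': 320.63399831015556, 'cy': 202.2604718592486, 'T_tool_cam': array([[-5.66371287e-04,  9.64426984e-01,  2.64348769e-01,
         7.12742596e+01],
       [ 9.99999772e-01,  6.43154471e-04, -2.03913825e-04,
        -8.70822122e-02],
       [-3.66677088e-04,  2.64348593e-01, -9.64427129e-01,
        -1.58840555e+02],
       [ 0.00000000e+00,  0.00000000e+00,  0.00000000e+00,
         1.00000000e+00]])}
```

View pics/w.png

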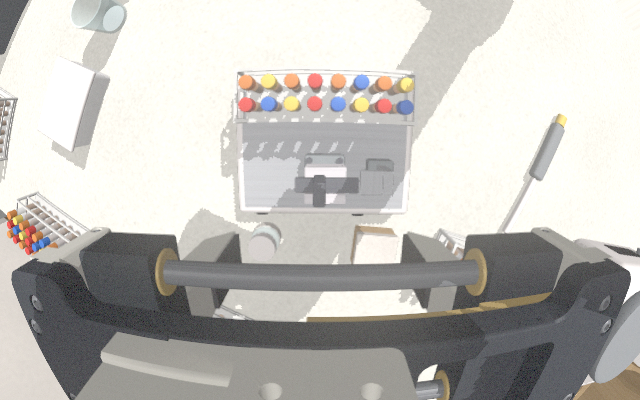

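The wrist view shows the mixer square to the image. The keeper bar runs from column 295 to 358 at row 185, the tab is near (319,185), and the catch is at (378,180). I'll enlarge that area.

Run:
```python
from h import *
import pickle
o,c=pickle.load(open('w.pkl','rb'))
save((255*np.clip(c['pixels']/170.,0,1)**.55).astype('uint8'),'w2.png',(285,150,365,210),10)
```

```text
(no output)
```

View pics/w2.png

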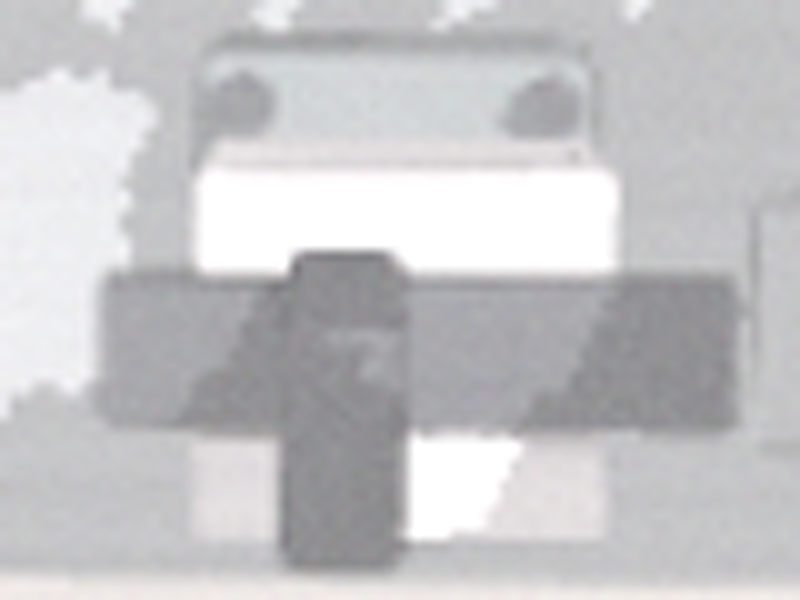

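```bash
cat >> h.py <<'E'
from scipy.spatial.transform import Rotation as Ro
def watz(o,c,u,v,z):
    f=200/np.tan(np.radians(c['vfov'])/2); a=np.array([u-c['cx'],v-c['cy']]); r=np.hypot(*a); th=r/f
    d=np.array([*(np.sin(th)*a/r),np.cos(th)])*[1,-1,-1]
    T=c['T_tool_cam']; R=Ro.from_euler('xyz',o['tcp_rot']).as_matrix()
    p=R@T[:3,3]+o['tool_pos']; d=R@T[:3,:3]@d
    return p+d*(z-p[2])/d[2]
E
python3 - <<'E'
from h import *
import pickle
o,c=pickle.load(open('w.pkl','rb'))
W=lambda u,v,z:watz(o,c,285+u/10,150+v/10,z)
t=W(344,447,177);print('tab',t)
for a,b,z in (((285,560),(405,560),177),((344,330),(344,570),177),((105,352),(738,352),133)):
    p,q=W(*a,z),W(*b,z);print(p,q,np.linalg.norm(p-q),np.degrees(np.arctan2(*(q-p)[[1,0]])))
p,q=W(105,270,133),W(105,430,133);print(np.linalg.norm(p-q))
R=Ro.from_euler('xyz',o['tcp_rot']).as_matrix();print('tab in tool',R.T@(t-o['tool_pos']),R[:,1])
E
```

```text
tab [570.7936512   74.27474799 177.        ]
[582.97918548  74.27481055 177.        ] [577.90635658  84.26638293 177.        ] 11.20558394730398 116.91739562844802
[560.94216745  69.27955806 177.        ] [581.35152259  79.62678522 177.        ] 22.882458059143836 26.88430283652169
[582.7355478   51.67114162 133.        ] [552.10297109 111.87543944 133.        ] 67.5493318453108 116.9674682680251
17.439818486027367
tab in tool [  2.33584211  -1.1651399  119.11454189] [-0.45357715  0.89121623  0.00118047]
```

```bash
python3 -m pendant '{"dp":[[0.002,-0.001,0.03],[0.002,-0.001,0.07],[0.002,-0.001,0.105],[0.002,-0.001,0.13],[0.002,-0.001,0.142],[0.002,-0.001,0.147],[0.002,-0.001,0.147]],"rotation":[[0,0,0],[0,0,0],[0,0,0],[0,0,0],[0,0,0],[0,0,0],[0,0,0]]}' 0.05
python3 -m pendant '{"dp":[[0,0,0],[0,0,0],[0,0,0],[0,0,0],[0,0,0],[0,0,0]],"rotation":[[0,0,0],[0,0,0],[0,0,0],[0,0,0],[0,0,0],[0,0,0]]}' 0.0
python3 - <<'E'
from h import *
o=get_obs();print(o['tool_pos'],o['tcp_rot'],o['contact_force'],o['moment'],o['grip_width'])
E
```

```text
time: 2.78
tool_pos: [572.0, 74.6, 150.5]
tcp_rot: [-3.141, 0.001, -2.669]
contact_force: [0.2, -0.0, 0.4]
grip_width: 49.8
finger_force: 0.0
time: 3.52
tool_pos: [571.8, 74.2, 149.8]
tcp_rot: [-3.142, 0.0, -2.67]
contact_force: [-0.1, -0.8, 0.5]
grip_width: 12.1
finger_force: 30.0
[571.80605008  74.1617322  149.79699652] [-3.14158980e+00  2.42342872e-04 -2.66987995e+00] [-0.09816966 -0.79836906  0.53145994] [-0.00364842 -0.00419756 -0.29463242] 12.100561299997242
```

```bash
python3 -m pendant '{"dp":[[0,0,0.001],[0,0,0.002],[0,0,0.003],[0,0,0.004],[0,0,0.005],[0,0,0.006],[0,0,0.007],[0,0,0.007]],"rotation":[[0,0,0],[0,0,0],[0,0,0],[0,0,0],[0,0,0],[0,0,0],[0,0,0],[0,0,0]]}'
python3 -m pendant '{"dp":[[0,0,0.0005],[0,0,0.001],[0,0,0.001],[0,0,0.001]],"rotation":[[0,0,0],[0,0,0],[0,0,0],[0,0,0]]}'
```

```text
time: 4.53
tool_pos: [571.9, 74.2, 143.1]
tcp_rot: [-3.141, 0.001, -2.67]
contact_force: [-0.9, -0.2, 5.3]
grip_width: 11.7
finger_force: 30.0
time: 5.03
tool_pos: [571.9, 74.2, 142.2]
tcp_rot: [-3.141, 0.001, -2.67]
contact_force: [-0.6, -0.6, 4.9]
grip_width: 11.8
finger_force: 30.0
```

```bash
cat > ok.py <<'E'
from plant import get_obs
import sys
o=get_obs(); sys.exit(o['contact_force'][2]>float(sys.argv[1]))
E
python3 -m pendant '{"dp":[[0,0,0.0005],[0,0,0.001],[0,0,0.001]],"rotation":[[0,0,0],[0,0,0],[0,0,0]]}' && python3 ok.py 8 &&
python3 -m pendant '{"dp":[[0,0,0.0005],[0,0,0.001],[0,0,0.001]],"rotation":[[0,0,0],[0,0,0],[0,0,0]]}' && python3 ok.py 8 &&
python3 -m pendant '{"dp":[[0,0,0.0005],[0,0,0.001],[0,0,0.001]],"rotation":[[0,0,0],[0,0,0],[0,0,0]]}' && python3 ok.py 8 &&
python3 -m pendant '{"dp":[[0,0,0.0005],[0,0,0.001],[0,0,0.001]],"rotation":[[0,0,0],[0,0,0],[0,0,0]]}' && python3 ok.py 8 &&
python3 -m pendant '{"dp":[[0,0,0.0005],[0,0,0.001],[0,0,0.001]],"rotation":[[0,0,0],[0,0,0],[0,0,0]]}'
```

```text
time: 5.4
tool_pos: [571.9, 74.2, 141.2]
tcp_rot: [-3.141, 0.001, -2.669]
contact_force: [-1.6, -0.8, 5.9]
grip_width: 12.0
finger_force: 30.0False
```

```bash
sed -i 's/sys.exit(\(.*\))$/sys.exit(int(\1))/' ok.py
python3 -m pendant '{"dp":[[0,0,0.0005],[0,0,0.001],[0,0,0.001]],"rotation":[[0,0,0],[0,0,0],[0,0,0]]}' && python3 ok.py 8.5 &&
python3 -m pendant '{"dp":[[0,0,0.0005],[0,0,0.001],[0,0,0.001]],"rotation":[[0,0,0],[0,0,0],[0,0,0]]}' && python3 ok.py 8.5 &&
python3 -m pendant '{"dp":[[0,0,0.0005],[0,0,0.001],[0,0,0.001]],"rotation":[[0,0,0],[0,0,0],[0,0,0]]}' && python3 ok.py 8.5 &&
python3 -m pendant '{"dp":[[0,0,0.0005],[0,0,0.001],[0,0,0.001]],"rotation":[[0,0,0],[0,0,0],[0,0,0]]}' && python3 ok.py 8.5 &&
python3 -m pendant '{"dp":[[0,0,0.0005],[0,0,0.001],[0,0,0.001]],"rotation":[[0,0,0],[0,0,0],[0,0,0]]}'
```

```text
time: 5.78
tool_pos: [571.9, 74.2, 140.2]
tcp_rot: [-3.141, 0.001, -2.669]
contact_force: [-1.5, -0.9, 5.8]
grip_width: 11.8
finger_force: 30.0
time: 6.15
tool_pos: [571.9, 74.2, 139.2]
tcp_rot: [-3.141, 0.001, -2.669]
contact_force: [-2.2, -1.3, 5.7]
grip_width: 11.9
finger_force: 30.0
time: 6.52
tool_pos: [571.9, 74.2, 138.3]
tcp_rot: [-3.141, 0.001, -2.669]
contact_force: [-1.5, -0.8, 6.3]
grip_width: 12.0
finger_force: 30.0
time: 6.9
tool_pos: [571.9, 74.2, 137.3]
tcp_rot: [-3.141, 0.001, -2.67]
contact_force: [-1.8, -0.6, 7.2]
grip_width: 12.0
finger_force: 30.0
time: 7.28
tool_pos: [571.9, 74.2, 136.3]
tcp_rot: [-3.141, 0.001, -2.669]
contact_force: [-2.0, -0.6, 5.9]
grip_width: 11.4
finger_force: 30.0
```

```bash
python3 -m pendant '{"dp":[[0,0,0.0005],[0,0,0.001],[0,0,0.001]],"rotation":[[0,0,0],[0,0,0],[0,0,0]]}' && python3 ok.py 9 &&
python3 -m pendant '{"dp":[[0,0,0.0005],[0,0,0.001],[0,0,0.001]],"rotation":[[0,0,0],[0,0,0],[0,0,0]]}' && python3 ok.py 9 &&
python3 -m pendant '{"dp":[[0,0,0.0005],[0,0,0.001],[0,0,0.001]],"rotation":[[0,0,0],[0,0,0],[0,0,0]]}' && python3 ok.py 9 &&
python3 -m pendant '{"dp":[[0,0,0.0005],[0,0,0.001],[0,0,0.001]],"rotation":[[0,0,0],[0,0,0],[0,0,0]]}' && python3 ok.py 9.5 &&
python3 -m pendant '{"dp":[[0,0,0.0005],[0,0,0.001],[0,0,0.001]],"rotation":[[0,0,0],[0,0,0],[0,0,0]]}'&& python3 ok.py 9.5 &&
python3 -m pendant '{"dp":[[0,0,0.0005],[0,0,0.001],[0,0,0.001]],"rotation":[[0,0,0],[0,0,0],[0,0,0]]}'
```

```text
time: 7.65
tool_pos: [571.9, 74.2, 135.4]
tcp_rot: [-3.141, 0.001, -2.669]
contact_force: [-1.8, -0.3, 6.8]
grip_width: 11.6
finger_force: 30.0
time: 8.02
tool_pos: [571.9, 74.2, 134.4]
tcp_rot: [-3.141, 0.001, -2.669]
contact_force: [-1.9, -0.6, 7.0]
grip_width: 11.8
finger_force: 30.0
time: 8.4
tool_pos: [571.9, 74.2, 133.4]
tcp_rot: [-3.141, 0.001, -2.669]
contact_force: [-3.0, -0.3, 6.9]
grip_width: 11.7
finger_force: 30.0
time: 8.78
tool_pos: [571.9, 74.2, 132.4]
tcp_rot: [-3.141, 0.001, -2.669]
contact_force: [-2.8, -0.8, 6.8]
grip_width: 11.9
finger_force: 30.0
time: 9.15
tool_pos: [571.9, 74.2, 131.5]
tcp_rot: [-3.141, 0.001, -2.669]
contact_force: [-1.4, -0.9, 7.7]
grip_width: 11.6
finger_force: 30.0
time: 9.52
tool_pos: [571.9, 74.2, 130.5]
tcp_rot: [-3.141, 0.001, -2.669]
contact_force: [-2.0, -0.5, 7.9]
grip_width: 11.7
finger_force: 30.0
```

```bash
python3 -m pendant '{"dp":[[0,0,0.0005],[0,0,0.001],[0,0,0.001]],"rotation":[[0,0,0],[0,0,0],[0,0,0]]}' && python3 ok.py 10 &&
python3 -m pendant '{"dp":[[0,0,0.0005],[0,0,0.001],[0,0,0.001]],"rotation":[[0,0,0],[0,0,0],[0,0,0]]}' && python3 ok.py 10 &&
python3 -m pendant '{"dp":[[0,0,0.0005],[0,0,0.001],[0,0,0.001]],"rotation":[[0,0,0],[0,0,0],[0,0,0]]}' && python3 ok.py 10 &&
python3 -m pendant '{"dp":[[0,0,0.0005],[0,0,0.001],[0,0,0.001]],"rotation":[[0,0,0],[0,0,0],[0,0,0]]}' && python3 ok.py 10.3 &&
python3 -m pendant '{"dp":[[0,0,0.0005],[0,0,0.001],[0,0,0.001]],"rotation":[[0,0,0],[0,0,0],[0,0,0]]}'&& python3 ok.py 10.5 &&
python3 -m pendant '{"dp":[[0,0,0.0005],[0,0,0.001],[0,0,0.001]],"rotation":[[0,0,0],[0,0,0],[0,0,0]]}'
```

```text
time: 9.9
tool_pos: [571.9, 74.2, 129.5]
tcp_rot: [-3.141, 0.001, -2.669]
contact_force: [-2.0, -0.4, 7.9]
grip_width: 11.8
finger_force: 30.0
time: 10.28
tool_pos: [571.9, 74.2, 128.6]
tcp_rot: [-3.141, 0.001, -2.669]
contact_force: [-2.0, -0.5, 8.1]
grip_width: 11.8
finger_force: 30.0
time: 10.65
tool_pos: [571.9, 74.2, 127.6]
tcp_rot: [-3.141, 0.001, -2.67]
contact_force: [-3.1, -0.6, 8.2]
grip_width: 11.9
finger_force: 30.0
time: 11.02
tool_pos: [571.9, 74.2, 126.6]
tcp_rot: [-3.141, 0.001, -2.669]
contact_force: [-2.6, -0.5, 7.8]
grip_width: 11.8
finger_force: 30.0
time: 11.4
tool_pos: [571.9, 74.2, 125.7]
tcp_rot: [-3.141, 0.001, -2.669]
contact_force: [-2.2, -0.9, 8.7]
grip_width: 11.8
finger_force: 30.0
time: 11.78
tool_pos: [572.0, 74.2, 124.7]
tcp_rot: [-3.141, 0.001, -2.669]
contact_force: [-3.6, -0.6, 8.4]
grip_width: 11.7
finger_force: 30.0
```

```bash
python3 -m pendant '{"dp":[[0,0,0.0005],[0,0,0.001],[0,0,0.001]],"rotation":[[0,0,0],[0,0,0],[0,0,0]]}' && python3 ok.py 11 &&
python3 -m pendant '{"dp":[[0,0,0.0005],[0,0,0.001],[0,0,0.001]],"rotation":[[0,0,0],[0,0,0],[0,0,0]]}' && python3 ok.py 11 &&
python3 -m pendant '{"dp":[[0,0,0.0005],[0,0,0.001],[0,0,0.001]],"rotation":[[0,0,0],[0,0,0],[0,0,0]]}' && python3 ok.py 11 &&
python3 -m pendant '{"dp":[[0,0,0.0005],[0,0,0.001],[0,0,0.001]],"rotation":[[0,0,0],[0,0,0],[0,0,0]]}'
python3 - <<'E'
from h import *
c=vision.capture('scene')
save((255*np.clip(c['pixels']/150.,0,1)**.5).astype('uint8'),'s2.png',(325,170,395,220),10)
E
```

```text
time: 12.15
tool_pos: [572.0, 74.2, 123.9]
tcp_rot: [-3.141, 0.001, -2.669]
contact_force: [-3.0, -1.1, 10.1]
grip_width: 11.6
finger_force: 30.0
time: 12.52
tool_pos: [572.1, 74.2, 123.5]
tcp_rot: [-3.141, 0.002, -2.669]
contact_force: [-3.5, -1.6, 14.3]
grip_width: 11.7
finger_force: 30.0
```

View pics/s2.png

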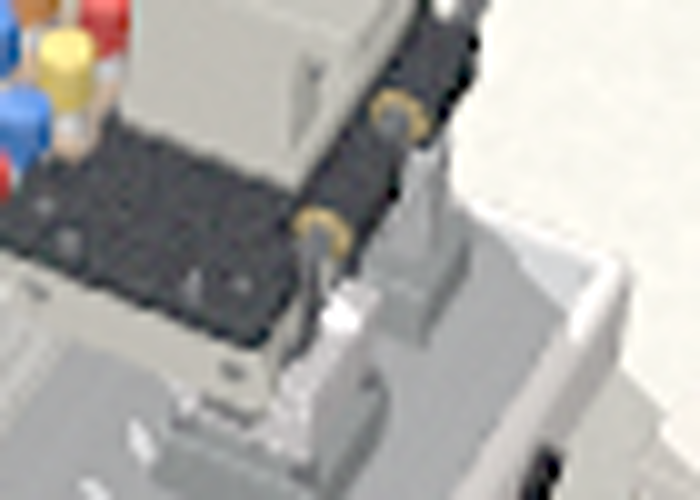

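The force rose to 14 N at a depth of about 26 mm, roughly 5 N over the spring force, so the plunger is seated. The gripper hides the head in this view. Next I'll slide the keeper along tool +y.

```bash
python3 -m pendant '{"dp":[[0,0.001,0],[0,0.002,0],[0,0.004,0],[0,0.005,0],[0,0.005,0]],"rotation":[[0,0,0],[0,0,0],[0,0,0],[0,0,0],[0,0,0]]}' && python3 ok.py 19 &&
python3 -m pendant '{"dp":[[0,0.001,0],[0,0.002,0],[0,0.003,0],[0,0.004,0],[0,0.004,0]],"rotation":[[0,0,0],[0,0,0],[0,0,0],[0,0,0],[0,0,0]]}'
```

```text
time: 13.2
tool_pos: [570.1, 78.1, 123.5]
tcp_rot: [-3.14, 0.002, -2.669]
contact_force: [-3.6, -3.3, 13.1]
grip_width: 11.7
finger_force: 30.0
time: 13.82
tool_pos: [568.3, 81.7, 123.6]
tcp_rot: [-3.14, 0.002, -2.669]
contact_force: [-2.8, -3.0, 14.5]
grip_width: 11.9
finger_force: 30.0
```

```bash
python3 -m pendant '{"dp":[[0,0.001,0],[0,0.002,0],[0,0.003,0],[0,0.004,0],[0,0.005,0],[0,0.005,0]],"rotation":[[0,0,0],[0,0,0],[0,0,0],[0,0,0],[0,0,0],[0,0,0]]}' && python3 ok.py 19 &&
python3 -m pendant '{"dp":[[0,0.001,0],[0,0.002,0],[0,0.003,0],[0,0.004,0],[0,0.005,0],[0,0.006,0],[0,0.006,0]],"rotation":[[0,0,0],[0,0,0],[0,0,0],[0,0,0],[0,0,0],[0,0,0],[0,0,0]]}'
```

```text
time: 14.58
tool_pos: [566.1, 86.1, 123.5]
tcp_rot: [-3.14, 0.002, -2.669]
contact_force: [-2.8, -3.0, 12.4]
grip_width: 11.6
finger_force: 30.0
time: 15.45
tool_pos: [563.5, 91.6, 123.6]
tcp_rot: [-3.14, 0.002, -2.669]
contact_force: [-2.0, -3.5, 13.0]
grip_width: 11.6
finger_force: 30.0
```

```bash
cat > oky.py <<'E'
from plant import get_obs
import sys
f=get_obs()['contact_force']; s=-(-.4536*f[0]+.8912*f[1]); print('push',round(float(s),1)); sys.exit(int(s>5.5))
E
python3 -m pendant '{"dp":[[0,0.001,0],[0,0.002,0],[0,0.002,0]],"rotation":[[0,0,0],[0,0,0],[0,0,0]]}' && python3 oky.py &&
python3 -m pendant '{"dp":[[0,0.001,0],[0,0.001,0]],"rotation":[[0,0,0],[0,0,0]]}' && python3 oky.py &&
python3 -m pendant '{"dp":[[0,0.001,0],[0,0.001,0]],"rotation":[[0,0,0],[0,0,0]]}' && python3 oky.py &&
python3 -m pendant '{"dp":[[0,0.001,0],[0,0.001,0]],"rotation":[[0,0,0],[0,0,0]]}' && python3 oky.py &&
python3 -m pendant '{"dp":[[0,0.001,0],[0,0.001,0]],"rotation":[[0,0,0],[0,0,0]]}' && python3 oky.py
```

```text
time: 15.82
tool_pos: [562.6, 93.3, 123.6]
tcp_rot: [-3.14, 0.002, -2.669]
contact_force: [-2.1, -3.3, 13.5]
grip_width: 12.1
finger_force: 30.0
push 2.0
time: 16.08
tool_pos: [562.1, 94.2, 123.6]
tcp_rot: [-3.14, 0.002, -2.67]
contact_force: [-2.3, -2.6, 13.6]
grip_width: 11.8
finger_force: 30.0
push 1.3
time: 16.32
tool_pos: [561.7, 95.1, 123.6]
tcp_rot: [-3.14, 0.002, -2.669]
contact_force: [-2.4, -3.7, 13.4]
grip_width: 11.8
finger_force: 30.0
push 2.2
time: 16.58
tool_pos: [561.3, 96.0, 123.6]
tcp_rot: [-3.14, 0.002, -2.669]
contact_force: [-2.0, -4.0, 13.6]
grip_width: 11.9
finger_force: 30.0
push 2.7
time: 16.82
tool_pos: [561.2, 96.1, 123.6]
tcp_rot: [-3.138, 0.003, -2.669]
contact_force: [-1.3, -6.5, 12.2]
grip_width: 11.7
finger_force: 30.0
push 5.2
```

```bash
python3 -m pendant '{"dp":[[0,-0.0005,-0.0005],[0,-0.0005,-0.001],[0,-0.0005,-0.0015],[0,-0.0005,-0.002],[0,-0.0005,-0.002]],"rotation":[[0,0,0],[0,0,0],[0,0,0],[0,0,0],[0,0,0]]}'
python3 -m pendant '{"dp":[[0,0,0],[0,0,0],[0,0,0],[0,0,0],[0,0,0]],"rotation":[[0,0,0],[0,0,0],[0,0,0],[0,0,0],[0,0,0]]}' 0.04
python3 -m pendant '{"dp":[[0,0,-0.01],[0,0,-0.03],[0,0,-0.06],[0,0,-0.1],[0,0,-0.14],[0,0,-0.16],[0,0,-0.16]],"rotation":[[0,0,0],[0,0,0],[0,0,0],[0,0,0],[0,0,0],[0,0,0],[0,0,0]]}'
python3 - <<'E'
from h import *
import pickle
o=get_obs();c=vision.capture('wrist');s=vision.capture('scene');pickle.dump((o,c),open('w3.pkl','wb'))
g=lambda i,x,y:cv2.resize((255*np.clip(i[y:y+60,x:x+40]/150.,0,1)**.5).astype('uint8'),None,fx=9,fy=9,interpolation=cv2.INTER_CUBIC)
save(np.hstack([g(c['pixels'],300,150),g(c['pixels'],340,150)]),'w3.png')
print(o['contact_force'],o['tool_pos'])
E
```

```text
time: 17.45
tool_pos: [561.2, 96.0, 125.0]
tcp_rot: [-3.139, 0.002, -2.67]
contact_force: [-0.7, -5.0, 9.7]
grip_width: 11.9
finger_force: 30.0
time: 18.08
tool_pos: [560.1, 97.0, 123.6]
tcp_rot: [3.141, -0.0, -2.669]
contact_force: [0.4, 0.1, 0.5]
grip_width: 40.3
finger_force: 0.0
time: 18.95
tool_pos: [560.8, 97.0, 285.9]
tcp_rot: [-3.14, 0.004, -2.669]
contact_force: [-0.1, 0.3, 0.0]
grip_width: 40.2
finger_force: 0.0
[-0.10066933  0.33171981  0.02041352] [560.80336462  97.02490556 285.92383406]
```

View pics/w3.png

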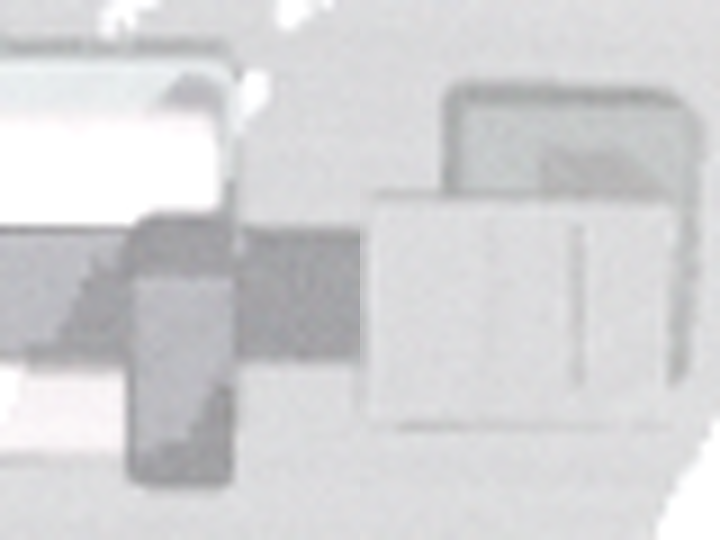

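The keeper bar now runs under the lip, with the lip plate at crop columns 365–675 covering it. The tab stands at about (182,380). The plunger is still down and the gripper is clear.

```bash
python3 -c "
from plant import workorder
print(workorder.close_job())"
```

```text
the job is handed in; nothing more can be done
None
```

I pressed the plunger about 26 mm onto its seat and slid the keeper to its end stop under the catch. After letting go, the wrist picture showed it still trapped, and I handed the job in at about 19 s; no verdict was shown.

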